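# Spring the lamp unit's flap and press its start button

## Robot

A 7-joint arm with a two-finger parallel gripper is mounted at the origin on the work surface. World frame = base frame: x ahead of the robot, y to its left, z up, the work surface at z = 0. Lengths are in mm, angles in rad, forces in N, time in s.
With the tool pointing down it reaches from about 400 to 875 mm from the base axis. Payload 4.4 kg.
Tool frame: the origin (TCP) lies on the centre line of the jaws, within the pads' length; the fingertips stand 14 mm ahead of it and the grasp point (between the pads) lies 5 mm behind it; z points along the fingers, x is the direction in which the jaws open and shut, and the axes are right-handed (so a half turn about z gives the same grasp; the last joint's range is limited). The gripper opens to 85 mm and grips with 20 to 120 N. Pads are 22 mm wide; open, the fingers measure 114 mm over their backs; the gripper's body (76 mm by 85 mm) begins 54 mm behind the grasp point. The pads swing forward as they close: fully open they stand 13 mm farther back than shut.
Start: joints at [1.228, 0.628, 0.038, 1.517, -0.027, 0.996, -0.02], TCP at [177.658, -625.264, 245.313] pointing down, gripper open.
Joint ranges: [-3.06, 3.06], [-0.37, 2.12], [-1.25, 1.32], [0.18, 2.47], [-1.1, 4.24], [0.23, 1.98], [-2.94, 2.94]. Speed limits (rad/s): [2.57, 2.57, 3.14, 3.14, 3.14, 3.14, 3.14].

## Interface

Orientations are given as [roll, pitch, yaw] about the fixed x, y, z axes, in that order (R = Rz(yaw) Ry(pitch) Rx(roll)).
In Python, from cell import ctrl gives the robot as it stands.
- The arm moves only by the tool send_rows, never from a script. Its argument "commands" is a list of rows, each a list of 5 numbers: the finger opening in mm, from 0 to 85.4, then the shift along the tool's x, y, z in mm, then the turn about the tool's z in degrees. In form: [[grip, x, y, z, roll], ...]. A call has 1 to 5 rows; each row is the pose to reach, as a shift and turn from the pose measured when the call began, along the tool's axes at that moment; what a row does not reach only later rows make up. A row lasts 1/10 s, in which the tool goes at most 50 mm and 8.59 degrees, less where a joint would pass 70% of its speed; a pose out of reach is approached as far as the arm can. A call with a gripper value outside its range is refused whole. The fingers move at their own pace and stop on an object; the grip force is fixed at half the most. Time passes only in rows, so rows that repeat a pose let the fingers close. It gives the time, the measured TCP pose, the force and the opening at its end, in the units of the state.
- ctrl.read_state(): the state, without advancing time (a new reading comes with each control period).
- ctrl.get_image(name): name is "scene" or "top" or "wrist"; returns the picture (480x640x3 uint8, red, green, blue); there is no depth.
- ctrl.camera_params(name): a dict with "fx", "fy", "cx", "cy" (pixels), "cam_to_world" (4x4, takes a point from camera to world coordinates). Camera axes: x right, y down, z forward; pixel columns grow to the right and rows downward; lengths in mm; the calibration is good to about 2 mm. A picture is of the moment at which its call begins: read the wrist's pose just before it. camera_params takes no time and is no camera call; for the wrist camera it gives the pose at the moment of the call.
- ctrl.finish_job(): hands the job in, once; it reports no verdict.
The state is a dict: "clock": time; "qpos": joint angles; "qd": joint speeds; "tau": joint torques, N m; "eef_pos": TCP position; "tool_rot": TCP orientation; "force": force on the tool from outside, world axes, zero at the start; "torque": the same for the moment, N m; "width": finger opening in mm.
Only numpy, scipy, OpenCV 4.12 (cv2) and the standard library are available. Lean on these libraries where they do the work, as an engineer would, in place of code of your own. Each camera call takes 0.05 s, during which the arm holds its last target.

## Task

Two control units with spring flaps stand on the microscope bench. On the wider unit, press down the free edge of the flap with a fingertip until its catch lets go and back off so that the flap springs fully open, then press the start button under it all the way in and let it come back out. Leave the narrower unit's flap shut and the plate, bottle, beaker and slide box where they stand: nothing is to be picked up.

Things in the scene. Friction and masses are not known exactly. Their poses are not given: they have to be found in the camera images.
- lamp_unit: The wider control unit, fixed: grey box 160 mm (x) by 180 mm (y) by 80 mm high, flap on top. Origin: centre of its underside, on the bench; x points from the flap's free edge (robot's side) to its hinge, z up. Under the flap an open recess from x = -50 to +50 mm, 160 mm wide in y, floor 34 mm and rim 80 mm above the bench.
- lamp_flap (a joint): Flap of the wider unit: 176 mm wide, 140 mm long, 6 mm thick, lying over the unit's top, upper face 93 mm above the bench. Hinged on a line at x = +65, z = 85 mm of the unit's frame. Radians: 0 shut and latched, negative pushed down (stop at -0.05, 7 mm at the free edge), fully open at its stop, 1.75. Once the catch is freed and the finger gone, a damped spring swings it open in about 2 s.
- lamp_press (a point): Middle of the flap's free edge on its upper face, 10 mm in, by three black ribs: x = -65, y = 0, z = 93 mm in the unit's frame when shut; moves with the flap. Pushing here at least 5 mm down (about 3 N) frees the touch-latch; then back off up and to the unit's -x, out of the rising flap's way. It cannot be pulled up while latched.
- lamp_start (a joint): Start button of the wider unit, seen once the flap is open. Value in m: 0 out, 0.006 fully in; springs back out. About 1.5 N starts it, 5 N puts it fully in.
- lamp_start_top (a point): Centre of the top of that button: white round cap 26 mm across on a black round housing 42 mm across, facing up; at x = -5, y = 0, z = 74 mm in the wider unit's frame, 6 mm below the recess's rim.
- heater_unit: The narrower control unit, fixed to the bench: the same grey box but 120 mm wide (y); 160 mm deep (x), 80 mm high plus flap; same origin and axes. To be left shut.
- heater_flap (a joint): Flap of the narrower unit, to be left shut; same catch and spring: 116 mm wide, 140 mm long, 6 mm thick, lying over the unit's top, upper face 93 mm above the bench. Hinged on a line at x = +65, z = 85 mm of the unit's frame. Radians: 0 shut and latched, negative pushed down (stop at -0.05, 7 mm at the free edge), fully open at its stop, 1.75.
- well_plate: Loose clear 24-well plate, 127 by 85 by 16 mm, flat on the bench. Origin: centre of its underside.
- bottle: Loose capped amber bottle, 60 mm across, 120 mm tall, upright. Origin: centre of its underside.
- beaker: Loose open glass cup, 68 mm across its rim, 85 mm tall, upright. Origin: centre of its underside.
- slide_box: Loose wooden slide box, 70 by 90 by 35 mm. Origin: centre of its underside.
Things that resemble listed ones, but are neither listed nor needed, are in the scene too. What is shaped like the lamp_unit but blue or purple is not meant.

How it is judged (in metres and radians):
On the way, in this order (a step that is already met when the one before it is completed fails the run):
1. the wider unit's flap has sprung fully open (beyond 1.5 rad) (value of joint lamp_flap above 1.5 rad), for 0.2 s.
2. the wider unit's start button is pressed in (at least 5 of 6 mm) while its flap is open (value of joint lamp_start above 0.005 m and value of joint lamp_flap above 1.2 rad), for 0.1 s.
At the end, for the whole second after the job is handed in: The wider unit's flap stands open (beyond 1.5 rad), its start button is back out (within 1 mm) after having been pressed, the narrower unit's flap is shut (within 0.03 rad), and the plate, bottle, beaker and slide box are within 3 cm of where they stood (value of joint lamp_flap above 1.5 rad and value of joint lamp_start below 0.001 m and value of joint heater_flap between -0.01 and 0.03 rad and distance of each of well_plate, bottle, beaker, slide_box from where it was at the start of the episode below 0.03 m); the robot touches nothing.
It fails at once if the narrower unit's flap springs open (value of joint heater_flap above 0.05 rad).
It fails at once if the well plate is moved, lifted or knocked (3 cm) (distance of well_plate from where it was at the start of the episode above 0.03 m).
It fails at once if the bottle is moved, lifted or knocked over (3 cm) (distance of bottle from where it was at the start of the episode above 0.03 m).
It fails at once if the beaker is moved, lifted or knocked over (3 cm) (distance of beaker from where it was at the start of the episode above 0.03 m).
It fails at once if the slide box is moved, lifted or knocked (3 cm) (distance of slide_box from where it was at the start of the episode above 0.03 m).
It also fails if it takes over 45 s, if anything falls off the work surface, if the arm or the gripper's body presses on something with over 40 N, if the wrist force passes 120 N, or if a joint passes its speed limit or range.

## Working session

There is one attempt and no reset: what is moved stays moved. The work goes in short steps, Python scripts to look and compute and a tool call to move; the robot and the scene stay as the last step left them, time stands still between calls to the robot, and variables do not carry over. Pictures are saved under pics/ and viewed, and the job is handed in when it is done.

Besides the shell and the picture viewer there is one more tool, called after "Emit:" in YAML: its name, and indented under it one key for each argument. send_rows: Moves the arm, as the interface text tells. Its arguments: {"type":"object","properties":{"commands":{"type":"array"}},"required":["commands"]}

```bash
mkdir -p pics
python3 - <<'E'
from cell import ctrl
import cv2,numpy as np
s=ctrl.read_state();print(s)
for n in("scene","top"):
    im=ctrl.get_image(n);cv2.imwrite(f"pics/{n}0.png",im[:,:,::-1])
    p=ctrl.camera_params(n);print(n,p["fx"],p["cx"],p["cy"],np.round(p["cam_to_world"],3).tolist())
E
```

```text
{'clock': 0.0, 'qpos': array([ 1.22821206,  0.62934562,  0.03843767,  1.5184034 , -0.02700508,
        0.99628525, -0.01998845]), 'qd': array([-0.00050971, -0.00022215,  0.00071708, -0.0008449 ,  0.00042572,
        0.00111647, -0.00163543]), 'tau': array([-5.32327140e-04, -5.63407159e+01,  1.22590106e+00, -1.93443704e+01,
        1.10531109e-02,  1.05035794e-02,  4.58743921e-05]), 'eef_pos': array([ 177.48485264, -624.66132295,  244.37798883]), 'tool_rot': array([ 3.14157337e+00,  1.92367767e-03, -1.29400062e+00]), 'force': array([ 0.67705328, -0.13635238, -0.0320811 ]), 'torque': array([0.05890173, 0.02130577, 0.02271828]), 'width': 85.45413477934206}
scene 444.80405169225446 312.40862212690206 243.03475896809087 [[0.341, 0.77, -0.539, 1180.654], [0.94, -0.282, 0.192, -307.6], [-0.004, -0.573, -0.82, 1081.129], [0.0, 0.0, 0.0, 1.0]]
top 584.9997410401692 322.53887256972956 238.51834133643652 [[0.028, -0.988, 0.153, 219.576], [-1.0, -0.028, 0.003, -77.243], [0.001, -0.153, -0.988, 1983.244], [0.0, 0.0, 0.0, 1.0]]
```

View pics/scene0.png

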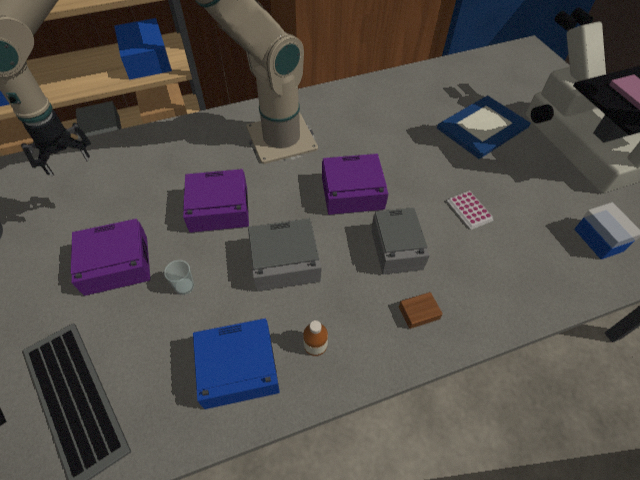

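View pics/top0.png

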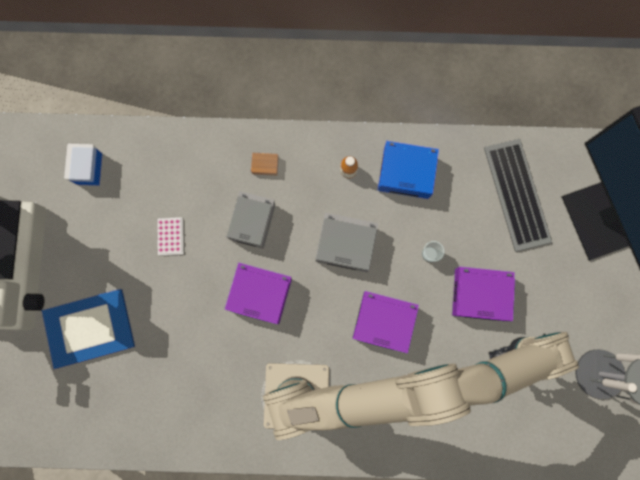

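Two grey boxes appear in the top view: (346,244), which is wider across y, and (251,221), which is narrower. The others are blue or purple. The one at (346,244) fits the lamp_unit; I'll enlarge it and measure.

```bash
cat > h.py <<'E'
from cell import ctrl
import cv2,numpy as np
def ray(n,u,v,z,p=None):
    p=p or ctrl.camera_params(n);T=np.array(p["cam_to_world"])
    d=T[:3,:3]@np.array([(u-p["cx"])/p["fx"],(v-p["cy"])/p["fy"],1]);o=T[:3,3]
    return o+d*(z-o[2])/d[2]
def proj(n,X,p=None):
    p=p or ctrl.camera_params(n);T=np.array(p["cam_to_world"])
    c=T[:3,:3].T@(np.array(X)-T[:3,3]);return c[0]/c[2]*p["fx"]+p["cx"],c[1]/c[2]*p["fy"]+p["cy"]
E
python3 - <<'E'
import cv2
a=cv2.imread("pics/top0.png")[180:300,210:400];b=cv2.imread("pics/scene0.png")[190:310,235:435]
cv2.imwrite("pics/c1.png",cv2.resize(a,None,fx=4,fy=4,interpolation=cv2.INTER_CUBIC))
cv2.imwrite("pics/c2.png",cv2.resize(b,None,fx=4,fy=4,interpolation=cv2.INTER_CUBIC))
E
```

```text
(no output)
```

View pics/c1.png

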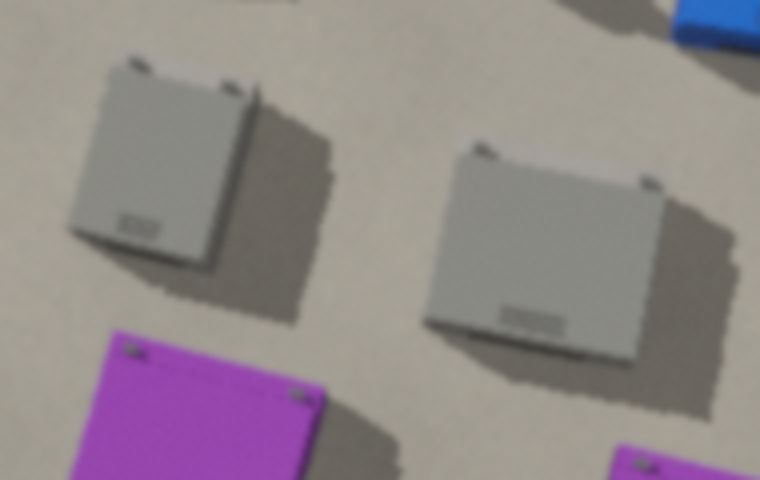

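View pics/c2.png

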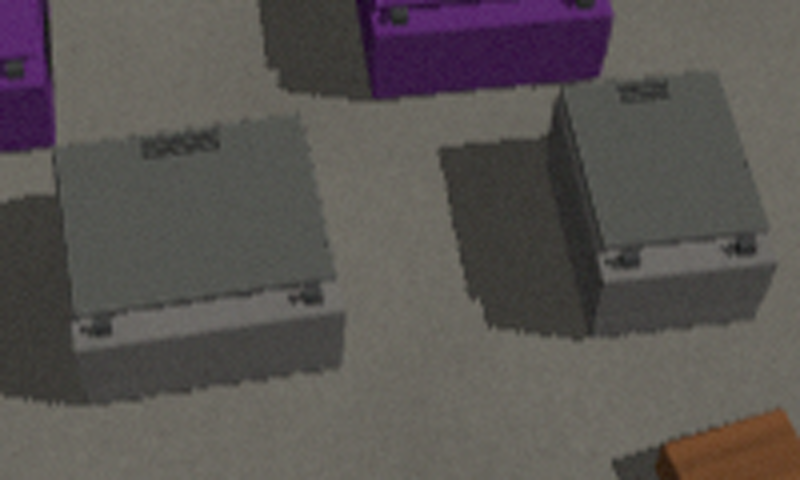

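The crops confirm it: the right-hand grey box is clearly wider, with its ribs on the robot side at crop (533,321). The left-hand one is the narrow heater.

Run:
```python
from h import *
T=[ray("top",u/4+210,v/4+180,93)[:2] for u,v in[(460,154),(663,191),(632,360),(425,322)]]
S=[ray("scene",u/4+235,v/4+190,93)[:2] for u,v in[(76,310),(332,277),(298,115),(57,150)]]
L=np.array([(65,88),(65,-88),(-75,-88),(-75,88)],float)
for Q in(T,S):
    # top picture: left is +y ; scene: left is? print and fit
    Q=np.array(Q)
    print(Q.round(1).tolist())
    if Q[0,1]<Q[1,1]: Q=Q[[1,0,3,2]]
    lc=L-L.mean(0);qc=Q-Q.mean(0)
    U,s,V=np.linalg.svd(lc.T@qc);R=(U@V).T
    t=Q.mean(0)-R@L.mean(0);print("yaw",np.arctan2(R[1,0],R[0,0]),"org",t,"resid",(Q-(L@R.T+t)).round(1).tolist())
    print("press",R@[-65,0]+t,"btn",R@[-5,0]+t)
print("ribs",ray("top",533/4+210,321/4+180,93),ray("scene",180/4+235,143/4+190,93))
```

```text
[[578.2, -77.6], [552.0, -244.8], [412.3, -221.6], [438.6, -52.9]]
yaw -0.16082256928548888 org [ 500.21704406 -150.02772074] resid [[-0.3, -4.0], [1.7, 2.5], [0.2, 3.3], [-1.7, -1.8]]
press [ 436.05581061 -139.61925673] btn [ 495.28156456 -149.22706966]
[[551.4, -245.6], [584.8, -79.7], [449.3, -55.0], [420.7, -222.7]]
yaw -0.1812362321348736 org [ 506.45766135 -151.64312175] resid [[-1.5, -2.9], [-3.2, 4.3], [3.9, 2.0], [0.8, -3.4]]
press [ 442.52225612 -139.92715154] btn [ 501.53955325 -150.74189327]
ribs [ 441.85727334 -140.65082576   93.        ] [ 444.29968885 -140.53125617   93.        ]
```

```bash
cat >> h.py <<'E'
from scipy.spatial.transform import Rotation as Ro
def to(X,yaw=-0.171):
    s=ctrl.read_state();R=Ro.from_euler("xyz",s["tool_rot"]).as_matrix()
    r=s["tool_rot"];print("t",s["clock"],"pos",s["eef_pos"].round(1),"rot",r.round(3),"F",s["force"].round(1),"w",round(s["width"],1))
    print("shift",(R.T@(np.array(X)-s["eef_pos"])).round(1),"roll deg",round(-np.degrees(yaw-r[2]),1))
E
python3 -c "
from h import *
to([440,-140,160])"
```

```text
t 0.1 pos [ 177.5 -624.7  244.5] rot [ 3.142e+00  2.000e-03 -1.294e+00] F [-0.5  0.4 -0.6] w 85.5
shift [-394.4 -385.    85.2] roll deg -64.3
```

Emit:
send_rows:
  commands:
    - [0,-32,-31,0,-8]
    - [0,-64,-62,0,-16]
    - [0,-96,-93,0,-24]
    - [0,-128,-124,0,-32]
    - [0,-160,-155,0,-40]

```text
clock: 0.6
eef_pos: [283.4, -426.6, 244.6]
tool_rot: [-3.14, 0.002, -0.59]
force: [0.4, -0.2, 0.7]
width: 12.1
```

```bash
python3 -c "
from h import *
to([440,-140,160])"
```

```text
t 0.6 pos [ 283.4 -426.6  244.6] rot [-3.14e+00  2.00e-03 -5.90e-01] F [ 0.4 -0.2  0.7] w 12.1
shift [ -29.2 -325.2   85. ] roll deg -24.0
```

Emit:
send_rows:
  commands:
    - [0,-4,-44,0,-6]
    - [0,-8,-88,0,-12]
    - [0,-12,-132,0,-18]
    - [0,-16,-176,0,-24]
    - [0,-20,-220,0,-24]

```text
clock: 1.1
eef_pos: [389.5, -231.1, 244.8]
tool_rot: [-3.14, 0.001, -0.169]
force: [0.3, -0.8, -0.2]
width: -0.0
```

```bash
python3 -c "
from h import *
to([440,-140,160])"
```

```text
t 1.1 pos [ 389.5 -231.1  244.8] rot [-3.14e+00  1.00e-03 -1.69e-01] F [ 0.3 -0.8 -0.2] w -0.0
shift [ 34.5 -98.1  85. ] roll deg 0.1
```

Emit:
send_rows:
  commands:
    - [0,12,-35,20,0]
    - [0,24,-70,50,0]
    - [0,34.5,-98,80,0]
    - [0,34.5,-98,100,0]
    - [0,34.5,-98,100,0]

```text
clock: 1.6
eef_pos: [438.3, -138.6, 142.7]
tool_rot: [-3.139, 0.007, -0.167]
force: [-0.5, -0.3, -0.2]
width: -0.0
```

```bash
python3 -c "
from h import *
to([440,-140,107])
p=ctrl.camera_params('wrist');cv2.imwrite('pics/w1.png',ctrl.get_image('wrist')[:,:,::-1])
print(proj('wrist',[440,-140,93],p))
im=ctrl.get_image('scene')[:,:,::-1][130:330,200:450];cv2.imwrite('pics/s1.png',cv2.resize(im,None,fx=3,fy=3))"
```

```text
t 1.6 pos [ 438.3 -138.6  142.7] rot [-3.139  0.007 -0.167] F [-0.5 -0.3 -0.2] w -0.0
shift [ 2.1  1.2 35.7] roll deg 0.2
(np.float64(328.6616196157258), np.float64(280.0418934932932))
```

View pics/w1.png

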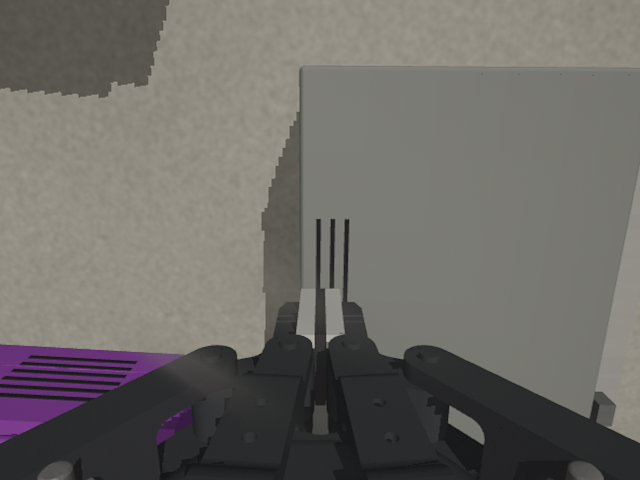

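View pics/s1.png

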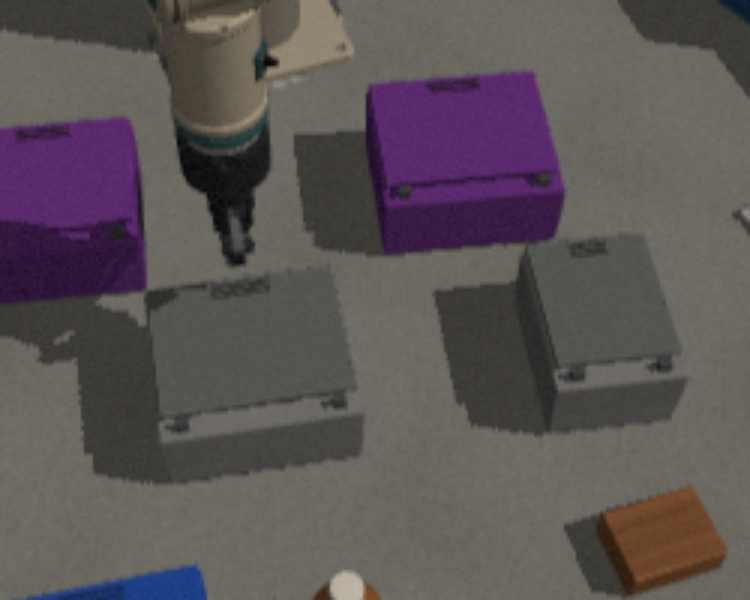

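The wrist view shows three ribs centred at column 333, just under the tip and about 2 mm farther toward +x. I'll correct for that and descend.

Emit:
send_rows:
  commands:
    - [0,4,1,15,0]
    - [0,4,1,25,0]
    - [0,4,1,32,0]
    - [0,4,1,35,0]
    - [0,4,1,37,0]

```text
clock: 2.2
eef_pos: [443.2, -142.2, 108.0]
tool_rot: [-3.14, 0.002, -0.17]
force: [-0.6, -0.6, 0.4]
width: 0.2
```

```bash
python3 -c "
from h import *
to([442,-140,101])"
```

```text
t 2.2 pos [ 443.2 -142.2  108. ] rot [-3.14e+00  2.00e-03 -1.70e-01] F [-0.6 -0.6  0.4] w 0.2
shift [-1.5 -2.   7. ] roll deg 0.0
```

Emit:
send_rows:
  commands:
    - [0,-1,-1,2,0]
    - [0,-1,-1,4,0]
    - [0,-1,-1,6,0]
    - [0,-1,-1,7,0]
    - [0,-1,-1,7,0]

```text
clock: 2.7
eef_pos: [442.6, -141.2, 101.0]
tool_rot: [-3.14, 0.002, -0.17]
force: [0.3, -0.8, 2.9]
width: 0.0
```

Emit:
send_rows:
  commands:
    - [0,0,0,1,0]
    - [0,0,0,1,0]

```text
clock: 2.9
eef_pos: [442.6, -141.2, 100.2]
tool_rot: [-3.14, 0.002, -0.17]
force: [-1.0, -1.1, 7.2]
width: -0.1
```

The force rose to 7 N, so the flap is at its stop and past the catch. Backing off up and toward -x.

Emit:
send_rows:
  commands:
    - [0,-15,0,-12,0]
    - [0,-45,0,-40,0]
    - [0,-55,0,-80,0]
    - [0,-55,0,-120,0]
    - [0,-55,0,-150,0]

```text
clock: 3.4
eef_pos: [388.0, -131.4, 252.1]
tool_rot: [-3.14, 0.001, -0.17]
force: [1.0, -0.2, -0.5]
width: -0.2
```

Emit:
send_rows:
  commands:
    - [0,0,0,-10,0]
    - [0,0,0,-10,0]
    - [0,0,0,-10,0]
    - [0,0,0,-10,0]
    - [0,0,0,-10,0]

```text
clock: 3.9
eef_pos: [387.4, -131.1, 261.0]
tool_rot: [-3.139, 0.004, -0.169]
force: [-1.2, 0.2, 0.6]
width: -0.1
```

Emit:
send_rows:
  commands:
    - [0,0,0,0,0]
    - [0,0,0,0,0]
    - [0,0,0,0,0]
    - [0,0,0,0,0]
    - [0,0,0,0,0]

```text
clock: 4.4
eef_pos: [387.4, -131.1, 261.0]
tool_rot: [-3.139, 0.004, -0.169]
force: [-0.1, 0.3, -0.6]
width: -0.1
```

Emit:
send_rows:
  commands:
    - [0,0,0,0,0]
    - [0,0,0,0,0]
    - [0,0,0,0,0]
    - [0,0,0,0,0]
    - [0,0,0,0,0]

```text
clock: 4.9
eef_pos: [387.4, -131.1, 261.0]
tool_rot: [-3.139, 0.004, -0.169]
force: [0.5, 0.0, 0.1]
width: 0.2
```

Emit:
send_rows:
  commands:
    - [0,0,0,0,0]
    - [0,0,0,0,0]
    - [0,0,0,0,0]
    - [0,0,0,0,0]
    - [0,0,0,0,0]

```text
clock: 5.4
eef_pos: [387.4, -131.1, 261.0]
tool_rot: [-3.139, 0.004, -0.169]
force: [-0.0, -0.3, 0.3]
width: 0.1
```

```bash
python3 -c "
from h import *
to([499,-150,120])
p=ctrl.camera_params('wrist');cv2.imwrite('pics/w2.png',ctrl.get_image('wrist')[:,:,::-1])
print(proj('wrist',[499,-150,74],p));np.save('p2.npy',p,allow_pickle=True)
cv2.imwrite('pics/top2.png',ctrl.get_image('top')[:,:,::-1])
im=ctrl.get_image('scene')[:,:,::-1][130:330,200:450];cv2.imwrite('pics/s2.png',cv2.resize(im,None,fx=3,fy=3))"
```

```text
t 5.4 pos [ 387.4 -131.1  261. ] rot [-3.139  0.004 -0.169] F [-0.  -0.3  0.3] w 0.1
shift [113.8   0.2 140.5] roll deg 0.1
(np.float64(475.28156670776053), np.float64(213.6284386375598))
```

View pics/w2.png

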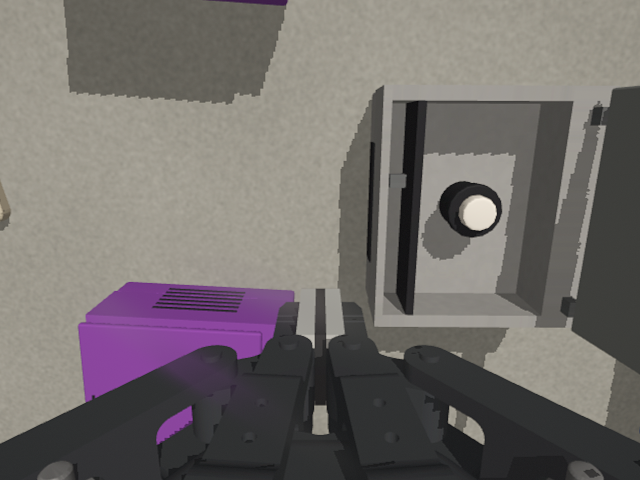

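View pics/s2.png

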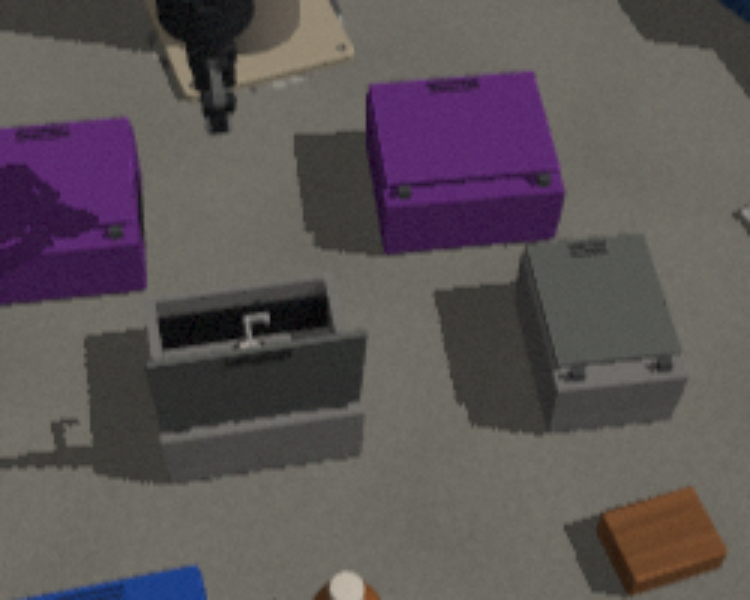

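View pics/top2.png

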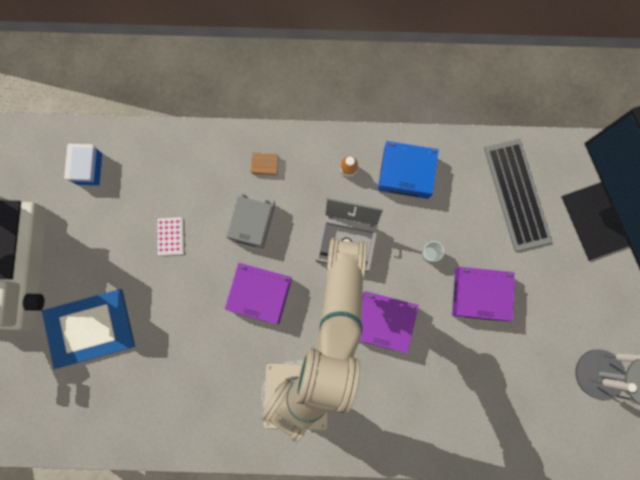

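The flap stands open and the white cap is at wrist pixel (479,213). Next I'll locate it and check the flap angle.

```bash
python3 -c "
from h import *
p=np.load('p2.npy',allow_pickle=True).item()
im=cv2.imread('pics/w2.png')[150:280,420:540]
m=cv2.inRange(cv2.cvtColor(im,cv2.COLOR_BGR2HSV),(0,0,215),(180,60,255))
n,l,st,c=cv2.connectedComponentsWithStats(m);i=1+np.argmax(st[1:,4]);print(c[i]+[420,150],st[i])
b=ray('wrist',*(c[i]+[420,150]),74,p);print(b)
# scene: flap free edge predicted for angles
yaw=-.171;o=np.array([503,-151]);R=np.array([[np.cos(yaw),-np.sin(yaw)],[np.sin(yaw),np.cos(yaw)]])
for th in(1.3,1.5,1.75):
  for y in(88,-88):
    q=R@[65-140*np.cos(th)+ (0),y]+o; z=85+140*np.sin(th); u=proj('scene',[*q,z]); print(th,y,(np.array(u)-[200,130])*3)
to([b[0],b[1],120])"
```

```text
[479.65089514 212.89641944] [ 44  47  32  32 782]
[ 502.2437986  -149.98541375   74.        ]
1.3 88 [350.46741546 261.85400344]
1.3 -88 [136.1339447  292.60411549]
1.5 88 [356.70932401 284.6544776 ]
1.5 -88 [138.53995945 316.34020193]
1.75 88 [364.80845147 320.57733941]
1.75 -88 [142.97242923 353.40930624]
t 5.55 pos [ 387.4 -131.   261. ] rot [-3.139  0.004 -0.169] F [-0.1  0.4  0.3] w -0.0
shift [117.   -0.3 140.5] roll deg 0.1
```

The flap's upper corners in the scene crop, (366,333) and (148,362), match the 1.75 rad prediction. The button is at (501,-150). Moving over it.

Emit:
send_rows:
  commands:
    - [0,40,0,10,0]
    - [0,80,0,50,0]
    - [0,116,0,90,0]
    - [0,116,0,130,0]
    - [0,116,0,150,0]

```text
clock: 6.05
eef_pos: [500.5, -149.7, 106.5]
tool_rot: [-3.138, 0.009, -0.169]
force: [-0.7, 0.9, 0.3]
width: 0.1
```

```bash
python3 -c "
from h import *
to([501.5,-150,88])
p=ctrl.camera_params('wrist');cv2.imwrite('pics/w3.png',ctrl.get_image('wrist')[:,:,::-1])"
```

```text
t 6.05 pos [ 500.5 -149.7  106.5] rot [-3.138  0.009 -0.169] F [-0.7  0.9  0.3] w 0.1
shift [ 1.3  0.2 18.5] roll deg 0.1
```

View pics/w3.png

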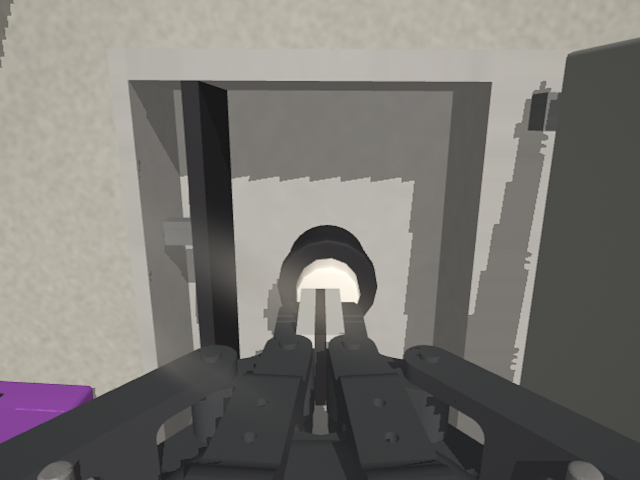

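The tip is over the cap, whose centre is at column 328 against 321 for the tip. I'll shift +2 mm and press.

Emit:
send_rows:
  commands:
    - [0,2,0,10,0]
    - [0,2,0,15,0]
    - [0,2,0,18,0]
    - [0,2,0,21,0]
    - [0,2,0,23,0]

```text
clock: 6.6
eef_pos: [500.7, -149.4, 85.4]
tool_rot: [-3.139, 0.011, -0.169]
force: [-9.3, 3.7, 43.5]
width: -0.0
```

43 N is far more than the button needs, so I'm easing off straight away to check.

Emit:
send_rows:
  commands:
    - [0,0,0,-2,0]

```text
clock: 6.7
eef_pos: [500.7, -149.4, 89.4]
tool_rot: [-3.14, 0.009, -0.169]
force: [-2.8, 0.0, 3.1]
width: -0.3
```

```bash
python3 -c "
from h import *
to([501.5,-150,88]);print(ctrl.read_state()['torque'])
cv2.imwrite('pics/w4.png',ctrl.get_image('wrist')[:,:,::-1])
im=ctrl.get_image('scene')[:,:,::-1][100:300,200:400];cv2.imwrite('pics/s4.png',cv2.resize(im,None,fx=3,fy=3))
to([501.5,-150,88])"
```

```text
t 6.7 pos [ 500.7 -149.4   89.4] rot [-3.14   0.009 -0.169] F [-2.8  0.   3.1] w -0.3
shift [0.9 0.4 1.4] roll deg 0.1
[ 0.12166325  0.4279308  -0.0169252 ]
t 6.8 pos [ 501.2 -149.6   89.3] rot [-3.14   0.008 -0.169] F [-1.5  1.3  3. ] w -0.0
shift [0.3 0.3 1.3] roll deg 0.1
```

View pics/w4.png

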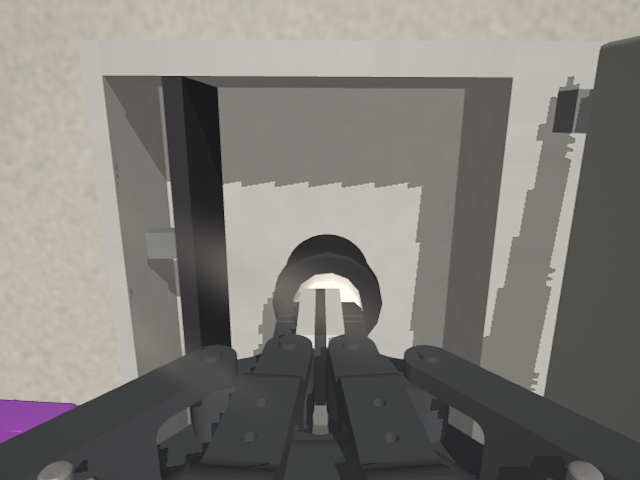

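View pics/s4.png

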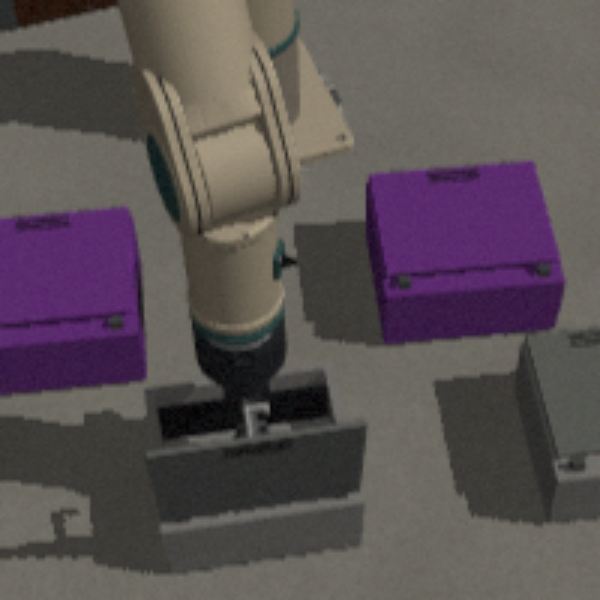

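Emit:
send_rows:
  commands:
    - [0,0,0,1,0]
    - [0,0,0,1,0]

```text
clock: 7.0
eef_pos: [501.3, -149.7, 88.8]
tool_rot: [-3.14, 0.007, -0.169]
force: [-0.9, 1.0, 3.1]
width: 0.3
```

Emit:
send_rows:
  commands:
    - [0,0,0,1,0]
    - [0,0,0,1,0]

```text
clock: 7.2
eef_pos: [501.4, -149.7, 87.8]
tool_rot: [-3.14, 0.007, -0.169]
force: [-1.9, 1.5, 2.8]
width: -0.1
```

Emit:
send_rows:
  commands:
    - [0,0,0,1,0]
    - [0,0,0,1,0]

```text
clock: 7.4
eef_pos: [501.3, -149.7, 86.6]
tool_rot: [-3.14, 0.007, -0.169]
force: [-1.2, 1.0, 4.9]
width: -0.0
```

Emit:
send_rows:
  commands:
    - [0,0,0,1,0]
    - [0,0,0,1,0]
    - [0,0,0,1,0]

```text
clock: 7.7
eef_pos: [501.4, -149.7, 86.0]
tool_rot: [-3.14, 0.007, -0.169]
force: [-2.6, 1.0, 9.0]
width: -0.1
```

Spring-like force up to about 5 N, then a hard stop. I'll check the stroke while backing off.

Emit:
send_rows:
  commands:
    - [0,0,0,0.5,0]
    - [0,0,0,0.5,0]

```text
clock: 7.9
eef_pos: [501.4, -149.7, 86.0]
tool_rot: [-3.14, 0.007, -0.169]
force: [-3.3, 0.6, 10.6]
width: -0.1
```

Emit:
send_rows:
  commands:
    - [0,0,0,-4,0]
    - [0,0,0,-4,0]
    - [0,0,0,-4,0]

```text
clock: 8.2
eef_pos: [501.7, -149.8, 89.9]
tool_rot: [-3.14, 0.007, -0.169]
force: [-1.0, -0.2, 2.0]
width: 0.1
```

Emit:
send_rows:
  commands:
    - [0,0,0,-1,0]
    - [0,0,0,-1,0]

```text
clock: 8.4
eef_pos: [501.7, -149.8, 90.8]
tool_rot: [-3.14, 0.007, -0.169]
force: [-1.4, 1.2, 2.3]
width: -0.0
```

Emit:
send_rows:
  commands:
    - [0,0,0,-1,0]
    - [0,0,0,-1,0]

```text
clock: 8.6
eef_pos: [501.7, -149.8, 91.8]
tool_rot: [-3.14, 0.007, -0.169]
force: [-1.1, 1.1, 1.2]
width: 0.2
```

Contact runs from TCP z of about 92 down to the stop at 86, so the full 6 mm stroke was made. Retreating.

Emit:
send_rows:
  commands:
    - [0,0,0,-20,0]
    - [0,0,0,-60,0]
    - [0,-10,0,-100,0]
    - [0,-50,0,-140,0]
    - [0,-90,0,-165,0]

```text
clock: 9.1
eef_pos: [417.8, -135.7, 257.0]
tool_rot: [-3.14, 0.003, -0.169]
force: [-0.7, -1.0, 1.4]
width: -0.2
```

Emit:
send_rows:
  commands:
    - [0,0,0,0,0]
    - [0,0,0,0,0]
    - [0,0,0,0,0]

```text
clock: 9.4
eef_pos: [418.6, -136.0, 256.7]
tool_rot: [-3.14, 0.003, -0.169]
force: [-1.6, 0.1, -0.7]
width: -0.2
```

```bash
python3 -c "
from h import *
to([501.5,-150,88])
p=ctrl.camera_params('wrist');a=ctrl.get_image('wrist')[:,:,::-1];cv2.imwrite('pics/w5.png',a)
m=cv2.inRange(cv2.cvtColor(a.copy(),cv2.COLOR_BGR2HSV),(0,0,215),(180,60,255))[100:280,380:560]
n,l,st,c=cv2.connectedComponentsWithStats(m);i=1+np.argmax(st[1:,4]);print(c[i]+[380,100],st[i]);u=c[i]+[380,100]
for z in(68,74,78):print(z,ray('wrist',*u,z,p))
s=ctrl.get_image('scene')[:,:,::-1];cv2.imwrite('pics/s5.png',s)"
```

```text
t 9.4 pos [ 418.6 -136.   256.7] rot [-3.14e+00  3.00e-03 -1.69e-01] F [-1.6  0.1 -0.7] w -0.2
shift [ 84.5   0.  168.5] roll deg 0.1
[437.99875 214.25125] [ 43  98  31  33 800]
68 [ 503.47363459 -151.51756465   68.        ]
74 [ 502.05605768 -149.99073387   74.        ]
78 [ 501.1110064  -148.97284669   78.        ]
```

View pics/w5.png

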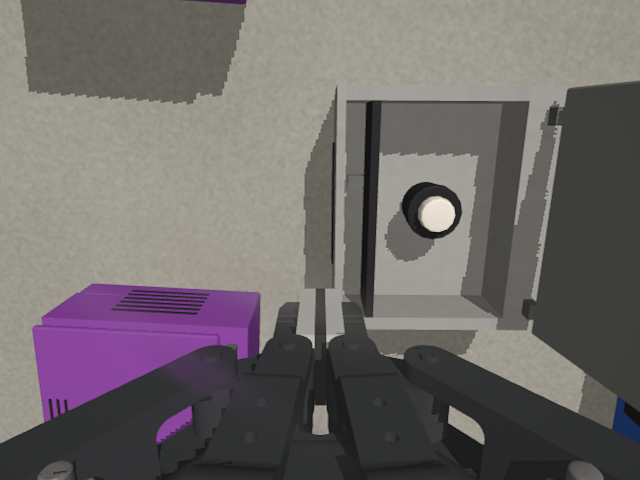

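View pics/s5.png

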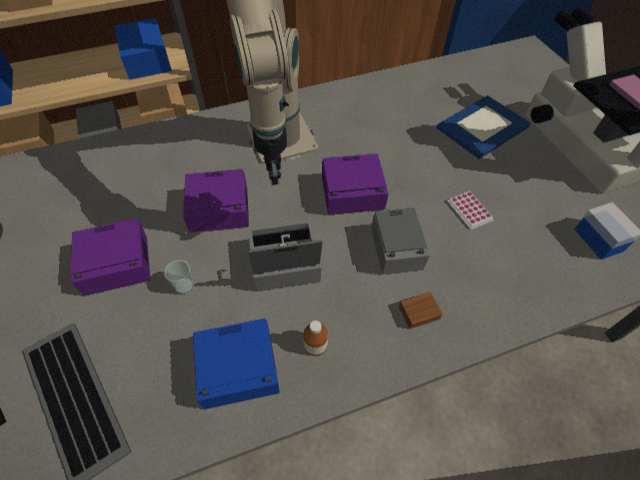

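The flap is open, the white cap at wrist (438,214) is back out, the narrower unit is shut, and the other objects haven't moved. Handing in.

```bash
python3 -c "
from h import *
print(ctrl.finish_job())"
```

```text
the job is handed in; nothing more can be done
None
```

I opened the wider grey unit's flap, pressed its start button fully in and let it come back out, then handed the job in at about 9.5 s. The hand-in gives no verdict.

- **Flap:** I pressed the free edge about 7 mm down, to its stop at 7 N, then backed off. Its corners in the scene picture matched the fully open position, 1.75 rad.
- **Button:** The second, slow press reached its hard stop at 9–11 N, and I held it there about 0.2 s. On backing off, the cap stayed in contact for about 6 mm, which is the full stroke.
- **End state:** The last pictures show the flap open and the cap back out. The narrower unit is shut, and the plate, bottle, beaker and slide box look unmoved. The arm is clear of everything.

Two checks disagreed with expectation:
- **Force:** My first button press was too fast and peaked at about 43 N at the fingertip, well over the 5 N needed, so I eased off at once. That is above the 40 N limit for the arm and gripper body, but only the fingertips appeared to be touching.
- **Height:** The button met the fingertip about 4 mm higher than the listed position implied. I did not find out why.

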